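# Slide the drilled jade around the bent waxing rod and push the keeper home

### The arm

A 7-joint arm with a two-finger parallel gripper is mounted at the origin on the work surface. World frame = base frame: x ahead of the robot, y to its left, z up, the work surface at z = 0. Lengths are in m, angles in rad, forces in N, time in s.
With the tool pointing down it reaches from about 0.425 to 0.8 m from the base axis. Payload 8.3 kg.
Tool frame: the origin (TCP) lies midway between the tips of the shut fingers; the grasp point (between the pads) lies 19 mm behind it (manip.pinch_z is the distance from the TCP to the grasp point, in m); z points along the fingers, y is the line along which they close (so a half turn about z gives the same grasp; the last joint's range is limited). The gripper opens to 85 mm and grips with 20 to 120 N. Pads are 22 mm wide; open, the fingers measure 114 mm over their backs; the gripper's body (76 mm by 85 mm) begins 54 mm behind the grasp point. The pads swing forward as they close: fully open they stand 13 mm farther back than shut.
Start: joints at [-1.28, 0.383, 0.016, 1.37, -0.006, 1.388, -0.046], TCP at [0.216, 0.586, 0.203] pointing down, gripper open.
Joint ranges: [-2.95, 2.95], [-0.25, 2.06], [-1.52, 1.56], [0.18, 2.33], [-1.44, 4.58], [0.02, 2.06], [-3.01, 3.01]. Speed limits (rad/s): [2.39, 2.39, 3.01, 3.01, 3.14, 3.14, 3.14].

### API

Orientations are given as a rotation vector (axis times angle).
In Python, from rig import manip, grab_frame, camera_info, trace, tip_of gives the robot as it stands.
- The arm moves only by the shell command python3 -m creep 'ROWS' [FORCE]. ROWS is JSON, a list of rows, each an object of numbers: "ax", "ay", "az": the turn, a rotation vector about the tool's x, y, z each as a share of 45 degrees, from -1 to 1; "x", "y", "z": the shift along the tool's x, y, z each as a share of 0.1 m, from -1 to 1; "claw": the closure, from 0 (fully open) to 1 (shut). In form: [{"ax": .., "ay": .., "az": .., "x": .., "y": .., "z": .., "claw": ..}, ...]. A call has 1 to 5 rows; each row is the pose to reach, as a shift and turn from the pose commanded when the call began, along the tool's axes at that moment; what a row does not reach only later rows make up. A row lasts 1/12 s, in which the tool goes at most 41.7 mm and 7.16 degrees, less where a joint would pass 70% of its speed; a pose out of reach is approached as far as the arm can. A call with a number of a shift or a turn outside -1 to 1 is refused whole. A call with a gripper value outside its range is refused whole. The fingers move at their own pace and stop on an object; FORCE is the grip in N (left out, the last holds). Time passes only in rows, so rows that repeat a pose let the fingers close. It gives the time, the measured TCP pose, the force, the opening and the grip force at its end, in the units of the state.
- manip.read_state(): the state, without advancing time (a new reading comes with each control period).
- grab_frame(name): name is "scene" or "top"; returns (picture, depth): 480x640x3 uint8, red, green, blue; 480x640 float32, m along the optical axis (not along the pixel's ray), 0 where there is no reading.
- camera_info(name): a dict with "intrinsics" (3x3 intrinsics, pixels), "world_from_camera" (4x4, takes a point from camera to world coordinates). Camera axes: x right, y down, z forward; pixel columns grow to the right and rows downward; lengths in m; the calibration is good to about 2 mm. A picture is of the moment at which its call begins. camera_info takes no time and is no camera call.
- manip.finish_job(): hands the job in; it is judged then, once.
Trained networks look in the newest picture that a camera, given by its name, has taken for a name from the list of things; names that differ only in an ending like _2 or _b are one class to them, and where a whole thing is asked for, a point or a joint stands for the part that bears it (a point fixed in the world has none). Each returns a list of dicts, best first, with "p" (0 to 1); they miss things now and then, are a little off and sometimes report something else, mostly with a low value. They report only what shows in the picture. A call takes as long as a camera call. They do not tell look-alikes from the thing itself.
- trace(label, camera): "mask" (480x640 bool, what is visible of it) and "rect" ([left, top, right, bottom] in pixels, round what is visible of it).
- tip_of(label, camera): "uv" ([column, row] in pixels: a listed point, or the origin of a listed thing).
The state is a dict: "t": time; "q": joint angles; "dq": joint speeds; "joint_efforts": joint torques, N m; "ee_pos": TCP position; "tool_rot": TCP orientation; "force": force on the tool from outside, world axes, zero at the start; "wrist_torque": the same for the moment, N m; "width": finger opening in m; "gripper_force": force on a finger pad.
Only numpy, scipy, OpenCV 4.12 (cv2) and the standard library are available. Lean on these libraries where they do the work, as an engineer would, in place of code of your own. Each camera call takes 0.05 s, during which the arm holds its last target. There are 200 camera calls.

### The job

Thread the drilled white jade block onto the free end of the bent steel rod, slide it round the bend without jamming it, and use it to push the red keeper collar on the far leg all the way home against the dark shoulder; leave the jade hanging on the rod up against the keeper, and let go. The stone is brittle: never force it against the rod or collar, do not push the collar or rod with the fingers, and leave everything else where it is.

Things in the scene. Friction and masses are not known exactly. Their poses are not given: they have to be found in the camera images.
- jade_center (a point): centre of the drilled white jade block (21 mm above its underside). Block: 26 mm along x, 36 mm along y, 42 mm high (z), 65 to 120 g. A round 16 mm hole runs right through it along x; the hole's axis lies 3 mm above this centre. Either end may go on first. Stands on the table.
- rod: bent steel waxing rod, 12 mm thick, fixed, level, axis 120 mm above the table; includes far leg, post on a green foot, keeper. Origin on the table below bend_end; x along the near leg from free tip to bend, y left of x, z up. Here the near leg runs from (-135.6, 35) to (-60.6, 35) mm, then the bend turns right (to -y) on a 70 mm radius about (-60.6, -35) mm, through 60 degrees, to (0, 0).
- rod_tip (a point): free end of the near leg, on the rod's axis, 120 mm above the table (the rounded metal ends 6 mm beyond this point); axes as the rod's. Nothing stands under the rod except the green foot at the far end.
- bend_end (a point): point on the rod's axis, 120 mm up, where the bend ends and the straight, rigid far leg (145 mm) begins; axes as the rod's. The far leg points roughly 60 degrees right of the rod's x axis, but the rods are bent by hand: its level direction is up to 0.15 rad off that to either side, turning about this point. No pose tells it; it must be felt or seen.
- keeper (a joint): travel (m) of the red keeper collar (26 mm across, 10 thick) along the far leg: 0 = near face 85 mm from bend_end, 0.030 = home against the dark shoulder, near face 115 mm from bend_end (jade's centre then 102 mm from it). Starts between 0 and 0.016; about 5 N of friction holds it where it is left; stops hard at home.
- green_stone: undrilled round green stone, 52 mm across and 26 mm high; origin under its centre; leave alone
- amber_stone: undrilled brown-red stone block, 34 x 40 x 30 mm high; origin under its centre; leave alone
- handpiece: black rotary handpiece lying on the table, about 165 mm long, 26 mm thick; leave alone
- wax_tin: red wax tin, 70 mm across, 45 mm high; leave alone
- brush: brush lying on the table; leave alone
- bur_cup: small white cup, 60 mm across, 70 mm high; leave alone
- weight: brass weight, 40 mm across, 35 mm high; leave alone
- jade: the same block; origin at the centre of its underside, axes as jade_center's
Mind the look-alikes: they are no part of the job. There is more than one size of the jade; the job needs the middle-sized.

How it is judged:
On the way, in this order (a step that is already met when the one before it is completed fails the run):
1. the jade is threaded on the near leg (x of jade_center in the frame of rod between -0.125 and -0.055 m and y of jade_center in the frame of rod between 0.03 and 0.04 m and height (world z) of jade_center between 0.111 and 0.123 m), for 0.1 s.
2. the jade is past the bend, on the far leg (distance between jade_center and bend_end above 0.025 m and y of jade_center in the frame of rod below -0.015 m and height (world z) of jade_center between 0.109 and 0.125 m), for 0.1 s.
3. the keeper is home, pushed by the jade (value of joint keeper above 0.027 m and distance between jade_center and bend_end above 0.096 m), for 0.1 s.
At the end, for the whole second after the job is handed in: The keeper is within 3 mm of home (joint above 0.027), the jade hangs on the far leg at rod height, resting on it, its centre 102 mm give or take 6 mm from bend_end (so against the keeper to within a few mm), released and at rest (all of step 3 and distance between jade_center and bend_end below 0.108 m and y of jade_center in the frame of rod below -0.06 m and height (world z) of jade_center between 0.105 and 0.125 m and contact force between jade and rod above 0.2 N and linear speed of jade below 0.02 m/s); the robot touches nothing.
It fails at once if the jade is pressed on the rod, shoulder or keeper with more than 25 N (contact force between jade and rod above 25 N).
It fails at once if the fingers push on the rod or keeper with more than 8 N (contact force between the fingers and rod above 8 N).
It fails at once if another thing is moved by more than 15 mm (distance of any of green_stone, amber_stone, handpiece, wax_tin, brush, bur_cup, weight from where it was at the start of the episode above 0.015 m).
It also fails if it takes over 72 s, if anything falls off the work surface, if the arm or the gripper's body presses on something with over 40 N, if the wrist force passes 120 N, or if a joint passes its speed limit or range.

## Working session

There is one attempt and no reset: what is moved stays moved. The work goes in short steps, Python scripts to look and compute and a shell command to move; the robot and the scene stay as the last step left them, time stands still between calls to the robot, and variables do not carry over. Pictures are saved under pics/ and viewed, at most 10 in all, crops included, and the job is handed in when it is done.

```bash
mkdir -p pics; ls
python3 - <<'E'
from rig import manip, grab_frame, camera_info, trace, tip_of
import cv2,numpy as np
s=manip.read_state(); print({k:np.round(v,3).tolist() for k,v in s.items()}, manip.pinch_z)
for c in("scene","top"):
    im,d=grab_frame(c); cv2.imwrite(f"pics/{c}0.png",im[:,:,::-1]); np.savez(f"pics/{c}0.npz",im=im,d=d)
    ci=camera_info(c); print(c,np.round(ci["intrinsics"],1).tolist(),np.round(ci["world_from_camera"],3).tolist())
    for l in("jade_center","rod_tip","bend_end","keeper"):
        print(l,[(np.round(r["uv"],1).tolist(),round(r["p"],2)) for r in tip_of(l,c)])
E
```

```text
pics
{'t': 0.0, 'q': [-1.28, 0.384, 0.016, 1.371, -0.006, 1.388, -0.046], 'dq': [0.001, -0.001, 0.001, 0.001, -0.001, 0.001, -0.001], 'joint_efforts': [-0.0, -62.76, 0.844, -37.182, 0.016, 0.014, -0.0], 'ee_pos': [0.216, 0.586, 0.202], 'tool_rot': [-0.553, -3.092, 0.003], 'force': [0.772, -0.06, 0.266], 'wrist_torque': [-0.017, -0.027, 0.024], 'gripper_force': 0.0, 'width': 0.085} 0.0187
scene [[468.4, 0.0, 318.8], [0.0, 468.4, 240.9], [0.0, 0.0, 1.0]] [[0.055, 0.73, -0.681, 1.223], [0.998, -0.032, 0.046, -0.046], [0.012, -0.683, -0.731, 0.842], [0.0, 0.0, 0.0, 1.0]]
jade_center [([197.4, 277.2], 0.85), ([255.9, 295.1], 0.84), ([148.9, 262.8], 0.49)]
rod_tip [([259.0, 223.8], 0.82)]
bend_end [([325.8, 230.0], 0.7), ([481.9, 281.9], 0.42)]Traceback (most recent call last):
  File "<stdin>", line 8, in <module>
ValueError: it knows: amber_stone, bend_end, brush, bur_cup, green_stone, handpiece, jade, jade_center, rod, rod_tip, wax_tin, weight
```

View pics/scene0.png

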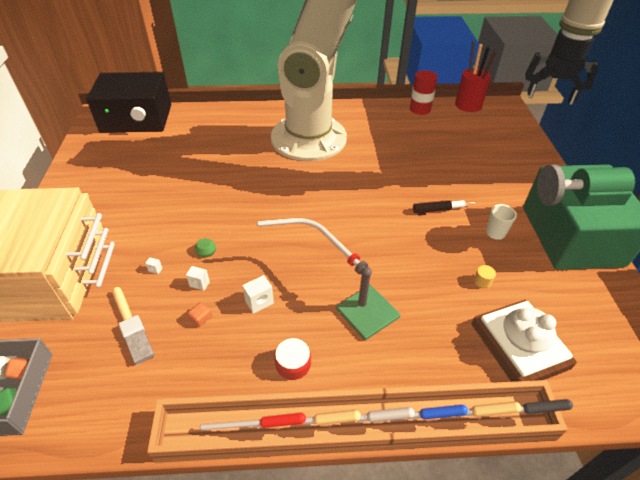

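The scene picture shows three white blocks at about (153,266), (198,279) and (259,294); the middle-sized one is at (198,279). The rod tip is at (259,224), the keeper at (354,259), and the post on its green foot at (365,310).

```bash
cat > h.py <<'E'
from rig import manip, grab_frame, camera_info, trace, tip_of
import cv2,numpy as np
def ray(c,uv):
    ci=camera_info(c);K=np.array(ci["intrinsics"]);T=np.array(ci["world_from_camera"])
    return T[:3,3],T[:3,:3]@np.linalg.solve(K,[uv[0],uv[1],1.])
def atz(c,uv,z):
    o,d=ray(c,uv);return o+d*(z-o[2])/d[2]
def cloud(c,d):
    v,u=np.mgrid[:480,:640];ci=camera_info(c);K=np.array(ci["intrinsics"]);T=np.array(ci["world_from_camera"])
    P=np.stack([(u-K[0,2])/K[0,0]*d,(v-K[1,2])/K[1,1]*d,d],-1)@T[:3,:3].T+T[:3,3];P[d<=0]=np.nan;return P
E
python3 - <<'E'
from h import *
Z={"jade_center":.021,"rod_tip":.12,"bend_end":.12}
for c in("top","scene"):
    im,d=grab_frame(c); cv2.imwrite(f"pics/{c}1.png",im[:,:,::-1]); np.savez(f"pics/{c}1.npz",im=im,d=d)
    ci=camera_info(c); print(c,np.round(ci["intrinsics"],1).tolist(),np.round(ci["world_from_camera"],3).tolist())
    P=cloud(c,d)
    for l in Z:
        for r in tip_of(l,c): print(l,np.round(r["uv"],1),round(r["p"],2),atz(c,r["uv"],Z[l]).round(4))
    for r in trace("jade",c):
        q=P[r["mask"]]; q=q[~np.isnan(q[:,0])]; zt=np.percentile(q[:,2],95); t=q[q[:,2]>zt-.006].astype(np.float32)
        print("jade",r["rect"],round(r["p"],2),"ztop",zt.round(4),cv2.minAreaRect(t[:,:2]*1000))
    for l in ("rod",):
        for r in trace(l,c): print(l,r["rect"],r["p"]); np.save(f"pics/{c}_rod.npy",r["mask"])
E
```

```text
top [[541.3, 0.0, 327.8], [0.0, 541.3, 239.7], [0.0, 0.0, 1.0]] [[0.027, -0.977, 0.21, 0.25], [-1.0, -0.026, 0.003, 0.015], [0.002, -0.21, -0.978, 1.395], [0.0, 0.0, 0.0, 1.0]]
jade_center [386.5 212.8] 0.74 [ 0.6219 -0.1329  0.021 ]
jade_center [437.2 239.3] 0.5 [ 0.5543 -0.2648  0.021 ]
jade_center [480.3 255.5] 0.48 [ 0.5145 -0.3755  0.021 ]
rod_tip [390.9 255.2] 0.79 [ 0.4904 -0.1332  0.12  ]
rod_tip [327.1 245.2] 0.5 [0.5107 0.0203 0.12  ]
bend_end [329.1 244.3] 0.9 [0.513  0.0155 0.12  ]
bend_end [389.3 257.6] 0.29 [ 0.4844 -0.1294  0.12  ]
jade [430.6, 232.3, 448.8, 250.1] 0.63 ztop 0.0466 ((556.1648559570312, -266.80633544921875), (35.70396423339844, 26.40507698059082), 69.6015853881836)
jade [375.2, 199.2, 398.0, 228.6] 0.58 ztop 0.0625 ((613.0092163085938, -130.26272583007812), (37.045658111572266, 51.91534423828125), 28.926427841186523)
jade [474.5, 253.2, 486.6, 267.2] 0.54 ztop 0.0325 ((508.50836181640625, -374.07037353515625), (23.958375930786133, 18.568023681640625), 68.75132751464844)
rod [274.9, 176.0, 390.0, 261.6] 0.82
scene [[468.4, 0.0, 318.8], [0.0, 468.4, 240.9
[... 451 characters left out ...]
.916500091552734, 29.206880569458008), 68.89998626708984)
jade [255.8, 217.0, 398.6, 338.0] 0.66 ztop 0.1288 ((544.4115600585938, -2.42547607421875), (277.1266174316406, 69.3542251586914), 54.571678161621094)
jade [241.6, 275.9, 271.6, 313.4] 0.64 ztop 0.0612 ((615.158203125, -133.5106201171875), (41.267295837402344, 50.93658447265625), 29.172168731689453)
jade [143.5, 256.8, 158.0, 270.0] 0.47 ztop 0.0315 ((512.7610473632812, -376.8408508300781), (24.986560821533203, 19.078020095825195), 64.9566879272461)
jade [112.9, 286.1, 152.8, 365.4] 0.39 ztop 0.0217 ((660.8084716796875, -400.0572204589844), (201.1225128173828, 40.8221321105957), 29.34186363220215)
rod [257.0, 219.3, 400.7, 339.5] 0.69
```

View pics/top1.png

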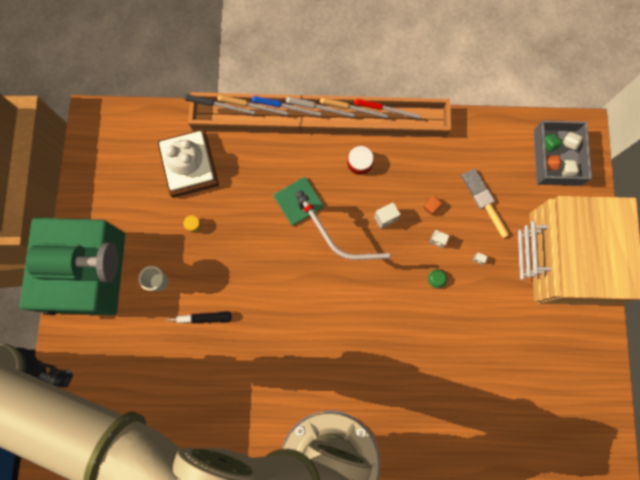

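The top picture shows the middle jade at (440,239), the rod tip at (390,255), the bend running to (330,245), and the keeper at (308,205). The gripper is already aligned with the jade's yaw to within a degree. I'll fit the rod from the saved frames and start the approach at the same time.

```bash
cat > fit.py <<'E'
from h import *
from scipy.optimize import least_squares
def model(p):
    ox,oy,th,da=p; R=np.array([[np.cos(th),-np.sin(th)],[np.sin(th),np.cos(th)]])
    near=np.c_[np.linspace(-.1356,-.0606,76),np.full(76,.035)]
    a=np.linspace(0,np.pi/3,74); bend=np.c_[-.0606+.07*np.sin(a),-.035+.07*np.cos(a)]
    L=np.linspace(0,.084,85)[:,None]; f=-np.pi/3+da; far=L*[np.cos(f),np.sin(f)]
    return np.r_[near,bend,far]@R.T+[ox,oy]
from scipy.spatial import cKDTree
for c in("top","scene"):
    z=np.load(f"pics/{c}1.npz"); m=np.load(f"pics/{c}_rod.npy"); P=cloud(c,z["d"])
    im=z["im"].astype(int)
    s=im.max(2)-im.min(2)
    mm=m&(s<70)&(im.sum(2)>200)
    v,u=np.nonzero(mm); Q=np.array([atz(c,(a,b),.12)[:2] for a,b in zip(u,v)])
    def run(Q,p):
        for tol in(.02,.012,.009):
            q=Q[cKDTree(model(p)).query(Q)[0]<tol]
            f=lambda p:np.r_[cKDTree(model(p)).query(q)[0],.5*cKDTree(q).query(model(p))[0]]
            p=least_squares(f,p,loss="soft_l1",f_scale=.004,diff_step=1e-4,x_scale=[.01,.01,.1,.1]).x
        return p,len(q)
    p0=[.516,.017,np.radians(94.5),0]
    p,n=run(Q,p0); print(c,"mask@.12",p.round(4),np.degrees(p[2:]).round(2),n,"tip",model(p)[0].round(4))
    pts=P[mm]; pts=pts[(pts[:,2]>.108)&(pts[:,2]<.135)]
    p,n=run(pts[:,:2],p0); print(c,"depth",p.round(4),np.degrees(p[2:]).round(2),n,"tip",model(p)[0].round(4),"ztop",np.percentile(pts[:,2],[50,90]).round(4))
E
python3 fit.py
```

```text
top mask@.12 [0.5187 0.0148 1.6077 0.0102] [92.11  0.59] 463 tip [ 0.4887 -0.122 ]
top depth [ 0.5168  0.0143  1.6178 -0.0022] [92.69 -0.13] 451 tip [ 0.4882 -0.1228] ztop [0.1251 0.1291]Traceback (most recent call last):
  File "fit.py", line 15, in <module>
    v,u=np.nonzero(mm); Q=np.array([atz(c,(a,b),.12)[:2] for a,b in zip(u,v)])
                                    ~~~^^^^^^^^^^^^^
  File "h.py", line 7, in atz
    o,d=ray(c,uv);return o+d*(z-o[2])/d[2]
        ~~~^^^^^^
  File "h.py", line 4, in ray
    ci=camera_info(c);K=np.array(ci["intrinsics"]);T=np.array(ci["world_from_camera"])
ValueError: time passes only in moves, steps and waits
```

```bash
for i in 1 2; do python3 -m creep '[{"x":-0.92,"y":-0.82,"z":0},{"x":-0.92,"y":-0.82,"z":0},{"x":-0.92,"y":-0.82,"z":0},{"x":-0.92,"y":-0.82,"z":0}]'; done
```

```text
schema error: expected keys ax, ay, az, x, y, z, claw
schema error: expected keys ax, ay, az, x, y, z, claw
```

```bash
sed -i 's/^import cv2,numpy as np/import cv2,numpy as np,functools\ncamera_info=functools.lru_cache(camera_info)/' h.py; python3 fit.py
```

```text
top mask@.12 [0.5187 0.0148 1.6077 0.0102] [92.11  0.59] 463 tip [ 0.4887 -0.122 ]
top depth [ 0.5168  0.0143  1.6178 -0.0022] [92.69 -0.13] 451 tip [ 0.4882 -0.1228] ztop [0.1251 0.1291]
scene mask@.12 [ 0.5163  0.0107  1.6357 -0.0141] [93.72 -0.81] 515 tip [ 0.4902 -0.1269]
scene depth [ 0.5213  0.0097  1.6319 -0.0096] [93.5  -0.55] 512 tip [ 0.4946 -0.1277] ztop [0.1257 0.1294]
```

```bash
for i in 1 2 3 4; do python3 -m creep '[{"ax":0,"ay":0,"az":0,"x":-0.92,"y":-0.82,"z":0,"claw":0},{"ax":0,"ay":0,"az":0,"x":-0.92,"y":-0.82,"z":0,"claw":0},{"ax":0,"ay":0,"az":0,"x":-0.92,"y":-0.82,"z":0,"claw":0},{"ax":0,"ay":0,"az":0,"x":-0.92,"y":-0.82,"z":0,"claw":0}]'; done
```

```text
t: 1.13
ee_pos: [0.2809, 0.4703, 0.2039]
tool_rot: [0.569, 3.086, -0.003]
force: [1.3, 0.9, 0.8]
width: 0.0855
gripper_force: 0.0
t: 1.47
ee_pos: [0.3378, 0.3612, 0.204]
tool_rot: [0.57, 3.087, -0.002]
force: [1.6, -0.7, -0.1]
width: 0.0853
gripper_force: 0.0
t: 1.8
ee_pos: [0.3946, 0.2522, 0.204]
tool_rot: [0.57, 3.087, -0.002]
force: [0.2, -0.6, -0.0]
width: 0.0856
gripper_force: 0.0
t: 2.13
ee_pos: [0.4516, 0.1431, 0.2041]
tool_rot: [0.57, 3.087, -0.002]
force: [0.5, -1.0, 0.2]
width: 0.0852
gripper_force: 0.0
```

```bash
for i in 1 2 3 4; do python3 -m creep '[{"ax":0,"ay":0,"az":0,"x":-0.61,"y":-0.87,"z":0,"claw":0},{"ax":0,"ay":0,"az":0,"x":-0.61,"y":-0.87,"z":0,"claw":0},{"ax":0,"ay":0,"az":0,"x":-0.61,"y":-0.87,"z":0,"claw":0}]'; done | tail -6
python3 -m creep '[{"ax":0,"ay":0,"az":0,"x":0,"y":0,"z":0.95,"claw":0},{"ax":0,"ay":0,"az":0,"x":0,"y":0,"z":0.95,"claw":0},{"ax":0,"ay":0,"az":0,"x":0,"y":0,"z":0.95,"claw":0},{"ax":0,"ay":0,"az":0,"x":0,"y":0,"z":0.95,"claw":0}]'
python3 - <<'E'
from h import *
im,d=grab_frame("scene"); cv2.imwrite("pics/s2.png",cv2.resize(im[200:340,110:300,::-1],None,fx=4,fy=4,interpolation=cv2.INTER_CUBIC))
for r in tip_of("jade_center","scene"): print(r["uv"],r["p"],atz("scene",r["uv"],.021).round(4))
E
```

```text
t: 3.13
ee_pos: [0.5564, -0.2641, 0.2033]
tool_rot: [0.557, 3.092, -0.003]
force: [-0.6, -0.5, -0.5]
width: 0.0855
gripper_force: 0.0
t: 3.47
ee_pos: [0.5544, -0.2578, 0.1046]
tool_rot: [-0.55, -3.085, -0.002]
force: [-0.2, 0.1, 0.2]
width: 0.0857
gripper_force: 0.0
[199.1, 277.4] 0.66 [ 0.5564 -0.2666  0.021 ]
[152.2, 263.9] 0.61 [ 0.512  -0.3778  0.021 ]
[258.2, 292.7] 0.55 [ 0.6049 -0.1339  0.021 ]
```

View pics/s2.png

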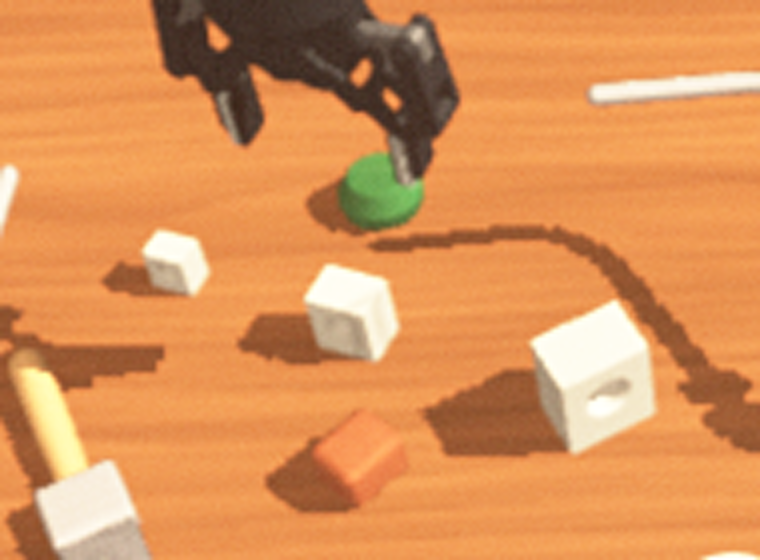

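```bash
python3 -m creep '[{"ax":0,"ay":0,"az":0,"x":-0.05,"y":-0.09,"z":0.4,"claw":0},{"ax":0,"ay":0,"az":0,"x":-0.05,"y":-0.09,"z":0.7,"claw":0},{"ax":0,"ay":0,"az":0,"x":-0.05,"y":-0.09,"z":0.7,"claw":0},{"ax":0,"ay":0,"az":0,"x":-0.05,"y":-0.09,"z":0.7,"claw":0}]'
python3 -c "
from h import *
from scipy.spatial.transform import Rotation as R
s=manip.read_state();M=R.from_rotvec(s['tool_rot']).as_matrix();print(s['ee_pos'],M.round(4).tolist())
d=np.array([.556,-.268,.006])-s['ee_pos'];print('tool d',(M.T@d).round(4))"
```

```text
t: 3.9
ee_pos: [0.5586, -0.2697, 0.0399]
tool_rot: [0.552, 3.093, 0.0]
force: [-0.3, -0.3, 1.0]
width: 0.0854
gripper_force: 0.0
[ 0.55861357 -0.26970651  0.03993276] [[-0.9383, 0.3458, 0.0002], [0.3458, 0.9383, 0.0], [-0.0002, 0.0001, -1.0]]
tool d [0.003  0.0007 0.0339]
```

```bash
python3 -m creep '[{"ax":0,"ay":0,"az":0,"x":0.03,"y":0,"z":0.2,"claw":0},{"ax":0,"ay":0,"az":0,"x":0.03,"y":0,"z":0.33,"claw":0},{"ax":0,"ay":0,"az":0,"x":0.03,"y":0,"z":0.33,"claw":0}]' 30
for i in 1 2; do python3 -m creep '[{"ax":0,"ay":0,"az":0,"x":0,"y":0,"z":0,"claw":1},{"ax":0,"ay":0,"az":0,"x":0,"y":0,"z":0,"claw":1},{"ax":0,"ay":0,"az":0,"x":0,"y":0,"z":0,"claw":1},{"ax":0,"ay":0,"az":0,"x":0,"y":0,"z":0,"claw":1},{"ax":0,"ay":0,"az":0,"x":0,"y":0,"z":0,"claw":1}]' 30; done
```

```text
t: 4.15
ee_pos: [0.5553, -0.2682, 0.0054]
tool_rot: [-0.551, -3.092, -0.001]
force: [-1.6, 0.6, -0.0]
width: 0.0853
gripper_force: 0.0
t: 4.57
ee_pos: [0.5559, -0.2693, 0.0066]
tool_rot: [0.552, 3.091, -0.0]
force: [-1.6, 1.1, 6.0]
width: 0.0345
gripper_force: 30.2
t: 4.98
ee_pos: [0.5558, -0.2693, 0.0066]
tool_rot: [0.552, 3.091, -0.0]
force: [1.2, 0.6, 6.0]
width: 0.0349
gripper_force: 30.2
```

```bash
python3 -m creep '[{"ax":0,"ay":0,"az":0,"x":0,"y":0,"z":-0.2,"claw":1},{"ax":0,"ay":0,"az":0,"x":0,"y":0,"z":-0.5,"claw":1},{"ax":0,"ay":0,"az":0,"x":0,"y":0,"z":-0.8,"claw":1},{"ax":0,"ay":0,"az":0,"x":0,"y":0,"z":-0.95,"claw":1},{"ax":0,"ay":0,"az":0,"x":0,"y":0,"z":-0.95,"claw":1}]'
for i in 1 2; do python3 -m creep '[{"ax":0,"ay":0,"az":0.74,"x":0,"y":0,"z":0,"claw":1},{"ax":0,"ay":0,"az":0.74,"x":0,"y":0,"z":0,"claw":1},{"ax":0,"ay":0,"az":0.74,"x":0,"y":0,"z":0,"claw":1},{"ax":0,"ay":0,"az":0.74,"x":0,"y":0,"z":0,"claw":1},{"ax":0,"ay":0,"az":0.74,"x":0,"y":0,"z":0,"claw":1}]'; done
cat > st.py <<'E'
# python3 st.py X Y Z YAWDEG: remaining move in creep shares to the target TCP pose
import sys
from h import *
from scipy.spatial.transform import Rotation as R
s=manip.read_state();M=R.from_rotvec(s['tool_rot']).as_matrix()
x,y,z,w=map(float,sys.argv[1:5]);w=np.radians(w)
T=np.c_[[np.cos(w),np.sin(w),0],[np.sin(w),-np.cos(w),0],[0,0,-1]]
print('t',round(s['t'],2),'p',np.round(s['ee_pos'],4),'yaw',np.degrees(np.arctan2(M[1,0],M[0,0])).round(2),'F',np.round(s['force'],1),'Tq',np.round(s['wrist_torque'],2),'w',round(s['width'],4))
print('shift',((M.T@(np.array([x,y,z])-s['ee_pos']))/.1).round(3),'turn',(R.from_matrix(M.T@T).as_rotvec()/(np.pi/4)).round(3))
E
python3 st.py .4925 -.175 .1026 93
```

```text
t: 5.4
ee_pos: [0.5573, -0.2705, 0.105]
tool_rot: [0.552, 3.086, -0.002]
force: [0.3, -0.1, -0.3]
width: 0.0349
gripper_force: 30.5
t: 5.82
ee_pos: [0.5547, -0.2687, 0.0995]
tool_rot: [-1.425, -2.798, 0.0]
force: [0.4, 0.3, -0.7]
width: 0.035
gripper_force: 30.5
t: 6.23
ee_pos: [0.5548, -0.2686, 0.0995]
tool_rot: [-2.167, -2.273, 0.001]
force: [-0.1, 0.9, -0.9]
width: 0.0347
gripper_force: 30.5
t 6.23 p [ 0.5548 -0.2686  0.0995] yaw 92.75 F [-0.1  0.9 -0.9] Tq [-0.03 -0.02  0.01] w 0.0347
shift [ 0.965 -0.577 -0.03 ] turn [-0.002 -0.001 -0.006]
```

```bash
python3 -m creep '[{"ax":0,"ay":0,"az":0,"x":0.3,"y":-0.2,"z":-0.03,"claw":1},{"ax":0,"ay":0,"az":0,"x":0.7,"y":-0.45,"z":-0.03,"claw":1},{"ax":0,"ay":0,"az":0,"x":0.96,"y":-0.58,"z":-0.03,"claw":1},{"ax":0,"ay":0,"az":0,"x":0.96,"y":-0.58,"z":-0.03,"claw":1},{"ax":0,"ay":0,"az":0,"x":0.96,"y":-0.58,"z":-0.03,"claw":1}]' >/dev/null
python3 st.py .4925 -.175 .1026 93
python3 - <<'E'
from h import *
for c in("scene","top"):
    im,d=grab_frame(c);np.savez(f"pics/{c}3.npz",im=im,d=d)
    cv2.imwrite(f"pics/{c}3.png",cv2.resize(im[180:270,200:330,::-1] if c=="scene" else im[195:285,320:450,::-1],None,fx=6,fy=6,interpolation=cv2.INTER_CUBIC))
    P=cloud(c,d)
    for r in tip_of("rod_tip",c): print(c,"tip",r["uv"],r["p"],atz(c,r["uv"],.12).round(4))
    for r in tip_of("jade_center",c): print(c,"jade",r["uv"],r["p"],atz(c,r["uv"],.117).round(4))
E
```

```text
t 6.65 p [ 0.4914 -0.1729  0.1025] yaw 93.4 F [ 1.9  0.1 -0.3] Tq [-0.04 -0.01 -0.04] w 0.0347
shift [-0.022  0.01  -0.001] turn [-0.001 -0.003  0.009]
scene tip [258.7, 224.3] 0.81 [ 0.4942 -0.1283  0.12  ]
scene jade [153.2, 265.1] 0.73 [ 0.5983 -0.3364  0.117 ]
scene jade [256.4, 293.1] 0.62 [ 0.6779 -0.127   0.117 ]
scene jade [240.0, 223.0] 0.61 [ 0.4854 -0.1696  0.117 ]
top tip [390.3, 254.4] 0.81 [ 0.4923 -0.1317  0.12  ]
top jade [388.0, 212.1] 0.87 [ 0.5978 -0.1262  0.117 ]
top jade [475.3, 255.7] 0.55 [ 0.4952 -0.3362  0.117 ]
```

View pics/scene3.png

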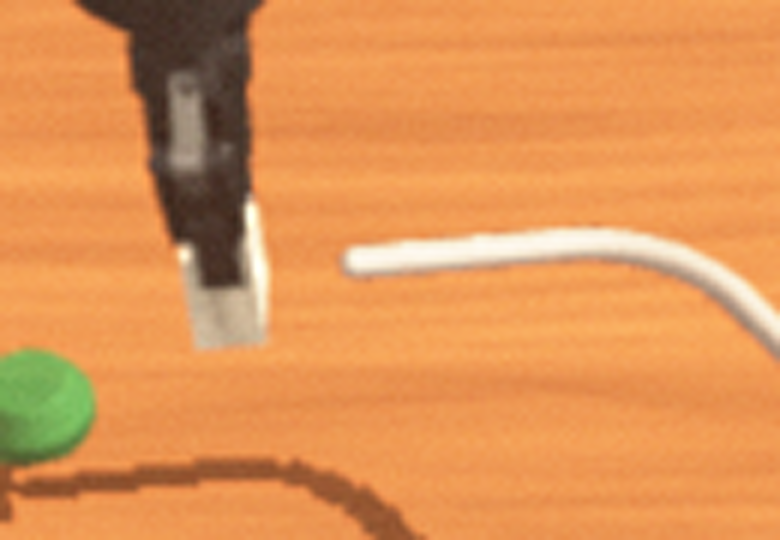

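View pics/top3.png

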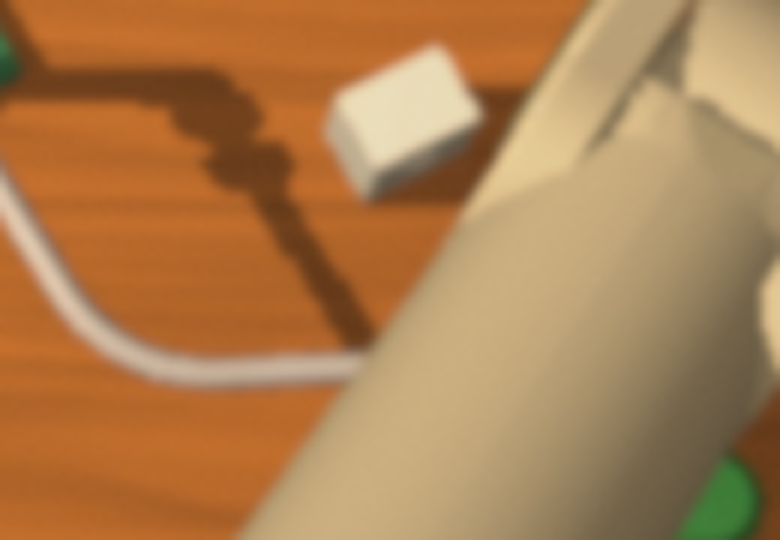

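Scene picture: the jade is in hand upright, its bottom front edge running (232.5,238) to (244.7,237.5), with the rod tip axis at about (258,223.7). The arm hides the grasp in the top view. I'll compare these pixels with the predicted ones.

```bash
cat > proj.py <<'E'
from h import *
def proj(c,P):
    ci=camera_info(c);K=np.array(ci["intrinsics"]);T=np.linalg.inv(np.array(ci["world_from_camera"]))
    q=K@(T[:3,:3]@np.array(P)+T[:3,3]); return (q[:2]/q[2]).round(2)
E
python3 - <<'E'
from proj import *
w=np.radians(93.2); ex=np.array([np.cos(w),np.sin(w),0]); ey=np.array([np.sin(w),-np.cos(w),0]) # ey ~ +x world
c=np.array([.4914,-.1729,.1025+.0144])
for a in(-1,1): print("pred edge",proj("scene",c+ex*.013*a+ey*.018-[0,0,.021]))
z=np.load("pics/scene3.npz");g=z["im"].astype(int);P=cloud("scene",z["d"])
# jade pixels: bright, low saturation in the window
m=(g.min(2)>110)&((g.max(2)-g.min(2))<60)
J=np.zeros_like(m);J[205:242,225:248]=1;J&=m
v,u=np.nonzero(J);print("jade u",np.percentile(u,[1,99]),"v",np.percentile(v,[1,50,99]),"depth x front med",np.nanmedian(P[J&(np.mgrid[:480,:640][0]>229)],0).round(4), "n",len(u))
for U in(262,268,274,280,286,292):
    col=np.arange(205,245);k=col[m[205:245,U]]
    vm=k.mean();A=atz("scene",(U,vm),.12);D=np.nanmedian(P[k,U],0)
    print(U,k.min(),k.max(),"axis@.12",A.round(4),"depth",D.round(4))
E
```

```text
pred edge [233.38 238.04]
pred edge [245.36 237.17]
jade u [229. 243.] v [205. 230. 237.] depth x front med [ 0.5086 -0.1743  0.1093] n 164
262 221 225 axis@.12 [ 0.4905 -0.1212  0.12  ] depth [ 0.495  -0.1208  0.1245]
268 220 224 axis@.12 [ 0.4879 -0.1082  0.12  ] depth [ 0.492  -0.1078  0.1259]
274 220 224 axis@.12 [ 0.4885 -0.0951  0.12  ] depth [ 0.4932 -0.0948  0.1254]
280 219 223 axis@.12 [ 0.486 -0.082  0.12 ] depth [ 0.4912 -0.0818  0.1251]
286 219 223 axis@.12 [ 0.4865 -0.0689  0.12  ] depth [ 0.4919 -0.0687  0.1256]
292 218 222 axis@.12 [ 0.484  -0.0557  0.12  ] depth [ 0.4886 -0.0556  0.1255]
```

```bash
python3 -m creep '[{"ax":0,"ay":0,"az":-0.012,"x":0.1,"y":0.013,"z":0,"claw":1},{"ax":0,"ay":0,"az":-0.012,"x":0.2,"y":0.013,"z":0,"claw":1},{"ax":0,"ay":0,"az":-0.012,"x":0.2,"y":0.013,"z":0,"claw":1},{"ax":0,"ay":0,"az":-0.012,"x":0.2,"y":0.013,"z":0,"claw":1}]' >/dev/null; python3 st.py .4912 -.15 .1026 93.7
for i in 1 2 3; do python3 -m creep '[{"ax":0,"ay":0,"az":0,"x":0.02,"y":0,"z":0,"claw":1},{"ax":0,"ay":0,"az":0,"x":0.04,"y":0,"z":0,"claw":1},{"ax":0,"ay":0,"az":0,"x":0.04,"y":0,"z":0,"claw":1}]' >/dev/null; python3 st.py .490 -.13 .1026 93.7; done
```

```text
t 7.28 p [ 0.4924 -0.1557  0.1033] yaw 93.75 F [ 1.  -0.4  0. ] Tq [-0.02  0.02 -0.03] w 0.035
shift [ 0.058 -0.008  0.007] turn [-0.    -0.     0.001]
t 7.53 p [ 0.4919 -0.1522  0.1034] yaw 93.66 F [-0.2 -0.3 -0.8] Tq [ 0.03  0.04 -0.02] w 0.035
shift [ 0.223 -0.005  0.008] turn [-0.     0.    -0.001]
t 7.78 p [ 0.4917 -0.1479  0.1033] yaw 93.69 F [-0.3 -0.8 -0.8] Tq [-0.03 -0.05 -0.01] w 0.0349
shift [ 0.179 -0.006  0.008] turn [-0. -0. -0.]
t 8.03 p [ 0.4915 -0.1438  0.1033] yaw 93.7 F [ 0.7  0.6 -0.7] Tq [0.01 0.02 0.05] w 0.0352
shift [ 0.139 -0.006  0.007] turn [-0. -0.  0.]
```

```bash
python3 -m creep '[{"ax":0,"ay":0,"az":0,"x":0.02,"y":-0.005,"z":0.005,"claw":1},{"ax":0,"ay":0,"az":0,"x":0.04,"y":-0.005,"z":0.005,"claw":1},{"ax":0,"ay":0,"az":0,"x":0.04,"y":-0.005,"z":0.005,"claw":1}]' >/dev/null; python3 st.py .490 -.13 .1026 93.7
for i in 1 2; do python3 -m creep '[{"ax":0,"ay":0,"az":0,"x":0.02,"y":0,"z":0,"claw":1},{"ax":0,"ay":0,"az":0,"x":0.04,"y":0,"z":0,"claw":1},{"ax":0,"ay":0,"az":0,"x":0.04,"y":0,"z":0,"claw":1}]' >/dev/null; python3 st.py .490 -.13 .1026 93.7; done
```

```text
t 8.28 p [ 0.4907 -0.1398  0.1028] yaw 93.7 F [ 0.5  0.2 -1.3] Tq [ 0.   -0.09 -0.01] w 0.0352
shift [ 0.098 -0.001  0.002] turn [-0. -0.  0.]
t 8.53 p [ 0.4907 -0.1359  0.103 ] yaw 93.7 F [ 1.6  0.6 -1.2] Tq [-0.   -0.29 -0.02] w 0.0348
shift [ 0.059 -0.003  0.004] turn [ 0. -0. -0.]
t 8.78 p [ 0.4904 -0.1319  0.103 ] yaw 93.69 F [ 1.6 -1.  -1.4] Tq [-0.04 -0.48 -0.03] w 0.035
shift [ 0.02  -0.003  0.004] turn [ 0. -0. -0.]
```

```bash
python3 -m creep '[{"ax":0,"ay":0,"az":0,"x":0,"y":0.01,"z":0,"claw":1},{"ax":0,"ay":0,"az":0,"x":0.0,"y":0.01,"z":0,"claw":1},{"ax":0,"ay":0,"az":0,"x":0.0,"y":0.01,"z":0,"claw":1}]' >/dev/null; python3 st.py .490 -.13 .1026 93.7
for i in 1 2; do python3 -m creep '[{"ax":0,"ay":0,"az":0,"x":0.02,"y":0,"z":0,"claw":1},{"ax":0,"ay":0,"az":0,"x":0.04,"y":0,"z":0,"claw":1},{"ax":0,"ay":0,"az":0,"x":0.04,"y":0,"z":0,"claw":1}]' >/dev/null; python3 st.py .490 -.13 .1026 93.7; done
```

```text
t 9.03 p [ 0.4909 -0.1323  0.1027] yaw 93.67 F [-0.3 -0.3 -0.4] Tq [-0.09 -0.04  0.04] w 0.0349
shift [ 0.023 -0.007  0.001] turn [-0.001 -0.    -0.001]
t 9.28 p [ 0.4908 -0.1277  0.1028] yaw 93.7 F [-0.   0.5 -0. ] Tq [ 0.04 -0.01  0.03] w 0.0348
shift [-0.022 -0.01   0.002] turn [-0. -0. -0.]
t 9.53 p [ 0.4907 -0.1237  0.1028] yaw 93.7 F [-0.2  0.6 -1.3] Tq [0.01 0.01 0.01] w 0.0349
shift [-0.062 -0.011  0.002] turn [-0. -0.  0.]
```

```bash
python3 -m creep '[{"ax":0,"ay":0,"az":0,"x":0.03,"y":0.006,"z":0,"claw":1},{"ax":0,"ay":0,"az":0,"x":0.06,"y":0.006,"z":0,"claw":1},{"ax":0,"ay":0,"az":0,"x":0.06,"y":0.006,"z":0,"claw":1}]' >/dev/null; python3 st.py .4892 -.105 .1026 93.7
for i in 1 2 3; do python3 -m creep '[{"ax":0,"ay":0,"az":0,"x":0.03,"y":0,"z":0,"claw":1},{"ax":0,"ay":0,"az":0,"x":0.06,"y":0,"z":0,"claw":1},{"ax":0,"ay":0,"az":0,"x":0.06,"y":0,"z":0,"claw":1}]' >/dev/null; python3 st.py .4892 -.105 .1026 93.7; done
```

```text
t 9.78 p [ 0.4909 -0.1174  0.1028] yaw 93.72 F [-0.5  0.4 -0.4] Tq [-0.01 -0.01 -0.03] w 0.035
shift [ 0.125 -0.009  0.002] turn [-0. -0.  0.]
t 10.03 p [ 0.4905 -0.1115  0.1028] yaw 93.71 F [-1.  -0.  -0.7] Tq [ 0.    0.03 -0.02] w 0.0351
shift [ 0.066 -0.009  0.002] turn [-0. -0.  0.]
t 10.28 p [ 0.4901 -0.1056  0.1028] yaw 93.71 F [ 0.6  0.1 -0.6] Tq [ 0.03 -0.06  0.02] w 0.0346
shift [ 0.006 -0.009  0.002] turn [-0. -0.  0.]
t 10.53 p [ 0.4897 -0.0995  0.1028] yaw 93.71 F [ 0.3 -0.4 -1.5] Tq [ 0.03 -0.03  0.02] w 0.0349
shift [-0.054 -0.009  0.002] turn [-0. -0.  0.]
```

```bash
p(){ python3 st.py .4892 -.105 .1026 93.7 | head -1; }
python3 -m creep '[{"ax":0,"ay":0,"az":0,"x":0,"y":0.02,"z":0,"claw":1},{"ax":0,"ay":0,"az":0,"x":0,"y":0.02,"z":0,"claw":1}]' >/dev/null; p
python3 -m creep '[{"ax":0,"ay":0,"az":0,"x":0,"y":0.01,"z":0,"claw":1},{"ax":0,"ay":0,"az":0,"x":0,"y":0.01,"z":0,"claw":1}]' >/dev/null; p
python3 -m creep '[{"ax":0,"ay":0,"az":0,"x":0,"y":-0.04,"z":0,"claw":1},{"ax":0,"ay":0,"az":0,"x":0,"y":-0.04,"z":0,"claw":1}]' >/dev/null; p
python3 -m creep '[{"ax":0,"ay":0,"az":0,"x":0,"y":-0.01,"z":0,"claw":1},{"ax":0,"ay":0,"az":0,"x":0,"y":-0.01,"z":0,"claw":1}]' >/dev/null; p
python3 -m creep '[{"ax":0,"ay":0,"az":0,"x":0,"y":0.02,"z":-0.015,"claw":1},{"ax":0,"ay":0,"az":0,"x":0,"y":0.02,"z":-0.015,"claw":1}]' >/dev/null; p
python3 -m creep '[{"ax":0,"ay":0,"az":0,"x":0,"y":0,"z":0.03,"claw":1},{"ax":0,"ay":0,"az":0,"x":0,"y":0,"z":0.03,"claw":1}]' >/dev/null; p
python3 -m creep '[{"ax":0,"ay":0,"az":0,"x":0,"y":0,"z":-0.015,"claw":1},{"ax":0,"ay":0,"az":0,"x":0,"y":0,"z":-0.015,"claw":1}]' >/dev/null; p
```

```text
t 10.7 p [ 0.4921 -0.1001  0.103 ] yaw 93.69 F [-0.6  0.4 -1.3] Tq [ 0.03 -0.04 -0.01] w 0.035
t 10.87 p [ 0.4923 -0.1003  0.1027] yaw 93.66 F [-1.6  0.5  0.6] Tq [0.1  0.49 0.03] w 0.0347
t 11.03 p [ 0.4885 -0.1007  0.1029] yaw 93.64 F [-0.4 -0.6 -0.9] Tq [-0.05  0.02 -0.02] w 0.0347
t 11.2 p [ 0.4883 -0.1005  0.1031] yaw 93.67 F [ 2.3 -0.6 -2.4] Tq [-0.17 -0.64  0.05] w 0.035
t 11.37 p [ 0.4898 -0.1002  0.1045] yaw 93.68 F [-0.2 -0.3 -0.2] Tq [-0.    0.04 -0.02] w 0.035
t 11.53 p [ 0.4894 -0.1002  0.1009] yaw 93.67 F [-0.1  0.8  0.2] Tq [0.02 0.04 0.01] w 0.0351
t 11.7 p [ 0.4897 -0.1004  0.103 ] yaw 93.66 F [-0.2 -0.6 -1.7] Tq [ 0.02 -0.   -0.  ] w 0.0348
```

```bash
python3 -m creep '[{"ax":0,"ay":0,"az":0,"x":0.1,"y":0.007,"z":0,"claw":1},{"ax":0,"ay":0,"az":0,"x":0.2,"y":0.007,"z":0,"claw":1},{"ax":0,"ay":0,"az":0,"x":0.3,"y":0.007,"z":0,"claw":1},{"ax":0,"ay":0,"az":0,"x":0.4,"y":0.007,"z":0,"claw":1},{"ax":0,"ay":0,"az":0,"x":0.4,"y":0.007,"z":0,"claw":1}]' >/dev/null;  python3 st.py .4874 -.0504 .1026 93.6
python3 -m creep '[{"ax":0,"ay":0,"az":0,"x":0.05,"y":0,"z":0,"claw":1},{"ax":0,"ay":0,"az":0,"x":0.1,"y":0,"z":0,"claw":1},{"ax":0,"ay":0,"az":0,"x":0.1,"y":0,"z":0,"claw":1}]' >/dev/null;  python3 st.py .4874 -.0504 .1026 93.6
```

```text
t 12.12 p [ 0.4879 -0.0573  0.1027] yaw 93.86 F [ 0.6  0.6 -0.1] Tq [ 0.05 -0.04 -0.06] w 0.035
shift [ 0.07  -0.     0.001] turn [-0.001 -0.001  0.006]
t 12.37 p [ 0.4872 -0.0494  0.1028] yaw 93.72 F [ 0.3 -0.2 -0.7] Tq [ 0.01 -0.01  0.06] w 0.0354
shift [-0.01   0.001  0.002] turn [-0.    -0.     0.003]
```

Nearly at the start of the bend with no contact. I'll begin the arc in 5° steps.

```bash
cat > bend.py <<'E'
# where we are against the modelled rod (lateral + = right of heading)
from h import *
from scipy.spatial.transform import Rotation as R
import sys
s=manip.read_state();M=R.from_rotvec(s['tool_rot']).as_matrix();h=np.arctan2(M[1,0],M[0,0])
ox,oy,th=.5186,.0122,np.radians(93.6); d=np.array(s['ee_pos'][:2])-[ox,oy]
rx,ry=d[0]*np.cos(th)+d[1]*np.sin(th),-d[0]*np.sin(th)+d[1]*np.cos(th)
a=np.degrees(np.arctan2(rx+.0606,ry+.035)); r=np.hypot(rx+.0606,ry+.035)
F=np.array(s['force']);T=np.array(s['wrist_torque'])
print('t',round(s['t'],2),'p',np.round(s['ee_pos'],4),'yaw',np.degrees(h).round(1),'rod xy',np.round([rx*1e3,ry*1e3],1),'arc',a.round(1),'turned',(93.6-np.degrees(h)).round(1),'r',(r*1e3).round(1),'Ftool',(M.T@F).round(1),'Ttool',(M.T@T).round(2))
E
python3 -m creep '[{"ax":0,"ay":0,"az":0.055,"x":0.03,"y":0.001,"z":0,"claw":1},{"ax":0,"ay":0,"az":0.111,"x":0.061,"y":0.003,"z":0,"claw":1},{"ax":0,"ay":0,"az":0.111,"x":0.061,"y":0.003,"z":0,"claw":1}]' >/dev/null;  python3 bend.py
python3 -m creep '[{"ax":0,"ay":0,"az":0.055,"x":0.03,"y":0.001,"z":0,"claw":1},{"ax":0,"ay":0,"az":0.111,"x":0.061,"y":0.003,"z":0,"claw":1},{"ax":0,"ay":0,"az":0.111,"x":0.061,"y":0.003,"z":0,"claw":1}]' >/dev/null;  python3 bend.py
```

```text
t 12.62 p [ 0.4872 -0.044   0.1029] yaw 88.6 rod xy [-54.2  34.9] arc 5.3 turned 5.0 r 70.2 Ftool [-0.1  0.   0.3] Ttool [0.03 0.07 0.03]
t 12.87 p [ 0.4876 -0.038   0.1029] yaw 83.7 rod xy [-48.1  34. ] arc 10.2 turned 9.9 r 70.2 Ftool [ 0.2 -0.3  1.1] Ttool [ 0.02 -0.05  0.01]
```

```bash
for i in 1 2 3; do
python3 -m creep '[{"ax":0,"ay":0,"az":0.055,"x":0.03,"y":0.001,"z":0,"claw":1},{"ax":0,"ay":0,"az":0.111,"x":0.061,"y":0.003,"z":0,"claw":1},{"ax":0,"ay":0,"az":0.111,"x":0.061,"y":0.003,"z":0,"claw":1}]' >/dev/null;  python3 bend.py; done
```

```text
t 13.12 p [ 0.4887 -0.032   0.1029] yaw 78.7 rod xy [-42.3  32.7] arc 15.2 turned 14.9 r 70.1 Ftool [ 0.2 -0.4  1.4] Ttool [ 0.01 -0.02  0.01]
t 13.37 p [ 0.4902 -0.0261  0.1029] yaw 73.8 rod xy [-36.5  30.8] arc 20.2 turned 19.8 r 70.1 Ftool [-0.4  0.5  0. ] Ttool [0.05 0.   0.02]
t 13.62 p [ 0.4922 -0.0204  0.1029] yaw 68.8 rod xy [-30.8  28.4] arc 25.1 turned 24.8 r 70.1 Ftool [-0.1 -0.1  0.6] Ttool [0.   0.   0.01]
```

```bash
for i in 1 2 3; do
python3 -m creep '[{"ax":0,"ay":0,"az":0.055,"x":0.03,"y":0.001,"z":0,"claw":1},{"ax":0,"ay":0,"az":0.111,"x":0.061,"y":0.003,"z":0,"claw":1},{"ax":0,"ay":0,"az":0.111,"x":0.061,"y":0.003,"z":0,"claw":1}]' >/dev/null;  python3 bend.py; done
python3 -m creep '[{"ax":0,"ay":0,"az":0,"x":0,"y":0.012,"z":0,"claw":1},{"ax":0,"ay":0,"az":0,"x":0,"y":0.012,"z":0,"claw":1}]' >/dev/null;  python3 bend.py
python3 -m creep '[{"ax":0,"ay":0,"az":0,"x":0,"y":-0.024,"z":0,"claw":1},{"ax":0,"ay":0,"az":0,"x":0,"y":-0.024,"z":0,"claw":1}]' >/dev/null;  python3 bend.py
python3 -m creep '[{"ax":0,"ay":0,"az":0,"x":0,"y":0.012,"z":0,"claw":1},{"ax":0,"ay":0,"az":0,"x":0,"y":0.012,"z":0,"claw":1}]' >/dev/null;  python3 bend.py
```

```text
t 13.87 p [ 0.4947 -0.0148  0.1029] yaw 63.8 rod xy [-25.4  25.6] arc 30.1 turned 29.8 r 70.1 Ftool [0.5 0.8 1.2] Ttool [ 0.04 -0.02  0.02]
t 14.12 p [ 0.4976 -0.0095  0.1028] yaw 58.8 rod xy [-20.3  22.3] arc 35.1 turned 34.8 r 70.1 Ftool [ 0.1 -0.4  0. ] Ttool [-0.05 -0.    0.01]
t 14.37 p [ 0.501  -0.0045  0.1029] yaw 53.9 rod xy [-15.5  18.6] arc 40.1 turned 39.7 r 70.0 Ftool [ 0.3 -0.   1. ] Ttool [0.02 0.   0.  ]
t 14.53 p [ 0.5018 -0.0058  0.1029] yaw 53.9 rod xy [-16.9  17.9] arc 39.6 turned 39.7 r 68.6 Ftool [-0.4  1.   0.2] Ttool [-0.04 -0.04 -0.02]
t 14.7 p [ 0.5001 -0.0044  0.103 ] yaw 53.8 rod xy [-15.4  19.6] arc 39.6 turned 39.8 r 70.8 Ftool [-1.3  1.9  1. ] Ttool [-0.51 -0.09  0.04]
t 14.87 p [ 0.5009 -0.0044  0.1029] yaw 53.7 rod xy [-15.5  18.8] arc 40.0 turned 39.9 r 70.2 Ftool [ 0.1 -0.2  1.5] Ttool [ 0.01 -0.03  0.02]
```

```bash
python3 -m creep '[{"ax":0,"ay":0,"az":0.055,"x":0.03,"y":0.006,"z":0,"claw":1},{"ax":0,"ay":0,"az":0.111,"x":0.061,"y":0.009,"z":0,"claw":1},{"ax":0,"ay":0,"az":0.111,"x":0.061,"y":0.009,"z":0,"claw":1}]' >/dev/null;  python3 bend.py
for i in 1 2; do
python3 -m creep '[{"ax":0,"ay":0,"az":0.055,"x":0.03,"y":0.001,"z":0,"claw":1},{"ax":0,"ay":0,"az":0.111,"x":0.061,"y":0.003,"z":0,"claw":1},{"ax":0,"ay":0,"az":0.111,"x":0.061,"y":0.003,"z":0,"claw":1}]' >/dev/null;  python3 bend.py; done
```

```text
t 15.12 p [0.5054 0.0006 0.1028] yaw 48.7 rod xy [-10.7  13.9] arc 45.6 turned 44.9 r 69.8 Ftool [ 1.  -0.8  1.7] Ttool [-0.02 -0.03 -0.01]
t 15.37 p [0.5096 0.0048 0.1028] yaw 43.7 rod xy [-6.8  9.4] arc 50.4 turned 49.9 r 69.7 Ftool [-0.3 -0.5  0.8] Ttool [0.04 0.04 0.03]
t 15.62 p [0.5142 0.0086 0.1028] yaw 38.8 rod xy [-3.3  4.6] arc 55.3 turned 54.8 r 69.6 Ftool [-0.8 -0.5 -0.2] Ttool [ 0.01  0.01 -0.02]
```

```bash
python3 -m creep '[{"ax":0,"ay":0,"az":0.055,"x":0.03,"y":0.001,"z":0,"claw":1},{"ax":0,"ay":0,"az":0.111,"x":0.061,"y":0.003,"z":0,"claw":1},{"ax":0,"ay":0,"az":0.111,"x":0.061,"y":0.003,"z":0,"claw":1}]' >/dev/null;  python3 bend.py
for i in 1 2 3; do python3 -m creep '[{"ax":0,"ay":0,"az":0.008,"x":0.03,"y":0,"z":0,"claw":1},{"ax":0,"ay":0,"az":0.008,"x":0.06,"y":0,"z":0,"claw":1},{"ax":0,"ay":0,"az":0.008,"x":0.06,"y":0,"z":0,"claw":1}]' >/dev/null;  python3 bend.py; done
```

```text
t 15.87 p [0.5192 0.0121 0.1028] yaw 33.8 rod xy [-0.2 -0.5] arc 60.3 turned 59.8 r 69.6 Ftool [ 1.1 -0.   0.6] Ttool [ 0.04 -0.02 -0.01]
t 16.12 p [0.5244 0.0156 0.1029] yaw 33.5 rod xy [ 3. -6.] arc 65.5 turned 60.1 r 69.9 Ftool [ 0.8  0.3 -0.3] Ttool [0.01 0.   0.01]
t 16.37 p [0.5296 0.019  0.1029] yaw 33.1 rod xy [  6.1 -11.4] arc 70.5 turned 60.5 r 70.8 Ftool [ 0.5 -0.1  1.8] Ttool [ 0.    0.01 -0.02]
t 16.62 p [0.5346 0.0223 0.1029] yaw 32.7 rod xy [  9.1 -16.6] arc 75.2 turned 60.9 r 72.0 Ftool [-0.5  0.5  1.1] Ttool [0.02 0.03 0.06]
```

```bash
python3 -m creep '[{"ax":0,"ay":0,"az":0,"x":0.05,"y":0,"z":0,"claw":1},{"ax":0,"ay":0,"az":0,"x":0.1,"y":0,"z":0,"claw":1},{"ax":0,"ay":0,"az":0,"x":0.1,"y":0,"z":0,"claw":1}]' >/dev/null;  python3 bend.py
python3 -m creep '[{"ax":0,"ay":0,"az":0,"x":0,"y":0.015,"z":0,"claw":1},{"ax":0,"ay":0,"az":0,"x":0,"y":0.015,"z":0,"claw":1}]' >/dev/null;  python3 bend.py
python3 -m creep '[{"ax":0,"ay":0,"az":0,"x":0,"y":0.007,"z":0,"claw":1},{"ax":0,"ay":0,"az":0,"x":0,"y":0.007,"z":0,"claw":1}]' >/dev/null;  python3 bend.py
python3 -m creep '[{"ax":0,"ay":0,"az":0,"x":0,"y":-0.037,"z":0,"claw":1},{"ax":0,"ay":0,"az":0,"x":0,"y":-0.037,"z":0,"claw":1}]' >/dev/null;  python3 bend.py
python3 -m creep '[{"ax":0,"ay":0,"az":0,"x":0,"y":-0.007,"z":0,"claw":1},{"ax":0,"ay":0,"az":0,"x":0,"y":-0.007,"z":0,"claw":1}]' >/dev/null;  python3 bend.py
python3 -m creep '[{"ax":0,"ay":0,"az":0,"x":0,"y":0.022,"z":0,"claw":1},{"ax":0,"ay":0,"az":0,"x":0,"y":0.022,"z":0,"claw":1}]' >/dev/null;  python3 bend.py
```

```text
t 16.87 p [0.5434 0.0282 0.1029] yaw 32.7 rod xy [ 14.4 -25.8] arc 83.0 turned 60.9 r 75.5 Ftool [ 0.1 -0.1  1.4] Ttool [-0.02  0.04 -0.04]
t 17.03 p [0.5434 0.0255 0.1029] yaw 32.6 rod xy [ 11.7 -25.6] arc 82.6 turned 61.0 r 72.9 Ftool [0.4 0.2 0.2] Ttool [-0.01 -0.04  0.03]
t 17.2 p [0.5435 0.0252 0.1028] yaw 32.6 rod xy [ 11.4 -25.7] arc 82.7 turned 61.0 r 72.6 Ftool [ 0.  -0.8  0.6] Ttool [ 0.14 -0.03  0.01]
t 17.37 p [0.5415 0.0287 0.1028] yaw 32.7 rod xy [ 15.  -23.8] arc 81.6 turned 60.9 r 76.4 Ftool [ 0.2 -0.1  0.3] Ttool [-0.04 -0.04 -0.02]
t 17.53 p [0.5414 0.0287 0.103 ] yaw 32.6 rod xy [ 15.1 -23.8] arc 81.6 turned 61.0 r 76.5 Ftool [0.  2.3 0.9] Ttool [-0.43  0.03  0.04]
t 17.7 p [0.5426 0.0271 0.1029] yaw 32.7 rod xy [ 13.3 -24.9] arc 82.2 turned 60.9 r 74.6 Ftool [-0.8  0.2  1. ] Ttool [ 0.02 -0.03  0.02]
```

```bash
python3 -m creep '[{"ax":0,"ay":0,"az":0,"x":0.1,"y":0.003,"z":0,"claw":1},{"ax":0,"ay":0,"az":0,"x":0.2,"y":0.003,"z":0,"claw":1},{"ax":0,"ay":0,"az":0,"x":0.2,"y":0.003,"z":0,"claw":1}]' >/dev/null;  python3 bend.py
python3 -m creep '[{"ax":0,"ay":0,"az":0,"x":0.05,"y":0,"z":0,"claw":1},{"ax":0,"ay":0,"az":0,"x":0.1,"y":0,"z":0,"claw":1},{"ax":0,"ay":0,"az":0,"x":0.1,"y":0,"z":0,"claw":1}]' >/dev/null;  python3 bend.py
python3 -m creep '[{"ax":0,"ay":0,"az":0,"x":0,"y":0.02,"z":0,"claw":1},{"ax":0,"ay":0,"az":0,"x":0,"y":0.02,"z":0,"claw":1}]' >/dev/null;  python3 bend.py
python3 -m creep '[{"ax":0,"ay":0,"az":0,"x":0,"y":-0.04,"z":0,"claw":1},{"ax":0,"ay":0,"az":0,"x":0,"y":-0.04,"z":0,"claw":1}]' >/dev/null;  python3 bend.py
python3 -m creep '[{"ax":0,"ay":0,"az":0,"x":0,"y":0.02,"z":0,"claw":1},{"ax":0,"ay":0,"az":0,"x":0,"y":0.02,"z":0,"claw":1}]' >/dev/null;  python3 bend.py
```

```text
t 17.95 p [0.5614 0.0401 0.1028] yaw 32.8 rod xy [ 25.1 -44.5] arc 96.3 turned 60.8 r 86.2 Ftool [ 0.8 -0.3  0.5] Ttool [ 0.03  0.02 -0.  ]
t 18.2 p [0.5687 0.0439 0.1028] yaw 32.7 rod xy [ 28.5 -52. ] arc 100.8 turned 60.9 r 90.7 Ftool [-0.2 -1.   0.6] Ttool [ 0.04  0.05 -0.07]
t 18.37 p [0.5689 0.0417 0.1027] yaw 32.7 rod xy [ 26.2 -52. ] arc 101.1 turned 60.9 r 88.5 Ftool [ 0.5 -1.3  1. ] Ttool [0.45 0.22 0.03]
t 18.53 p [0.5665 0.0449 0.1028] yaw 32.6 rod xy [ 29.6 -49.8] arc 99.3 turned 61.0 r 91.5 Ftool [-0.3 -1.1  0.9] Ttool [-0.06 -0.05  0.03]
t 18.7 p [0.568  0.0427 0.103 ] yaw 32.6 rod xy [ 27.3 -51.2] arc 100.5 turned 61.0 r 89.4 Ftool [0.2 0.3 1.4] Ttool [-0.02 -0.    0.02]
```

```bash
python3 -m creep '[{"ax":0,"ay":0,"az":-0.012,"x":0.05,"y":-0.003,"z":0,"claw":1},{"ax":0,"ay":0,"az":-0.012,"x":0.1,"y":-0.004,"z":0,"claw":1},{"ax":0,"ay":0,"az":-0.012,"x":0.1,"y":-0.004,"z":0,"claw":1}]' >/dev/null;  python3 bend.py
for i in 1 2 3; do python3 -m creep '[{"ax":0,"ay":0,"az":0,"x":0.02,"y":0,"z":0,"claw":1},{"ax":0,"ay":0,"az":0,"x":0.04,"y":0,"z":0,"claw":1},{"ax":0,"ay":0,"az":0,"x":0.04,"y":0,"z":0,"claw":1}]' >/dev/null;  python3 bend.py; done
```

```text
t 18.95 p [0.5771 0.05   0.1029] yaw 33.3 rod xy [ 34.  -60.7] arc 105.2 turned 60.3 r 98.1 Ftool [ 0.3 -0.6  1.1] Ttool [-0.03 -0.   -0.04]
t 19.2 p [0.5798 0.0513 0.1028] yaw 33.2 rod xy [ 35.1 -63.5] arc 106.6 turned 60.4 r 99.9 Ftool [-0.6  0.1  1.2] Ttool [-0.04 -0.02  0.  ]
t 19.45 p [0.5831 0.0536 0.1028] yaw 33.2 rod xy [ 37.2 -67. ] arc 108.1 turned 60.4 r 102.9 Ftool [0.3 0.3 1. ] Ttool [-0.05  0.02  0.06]
t 19.7 p [0.5865 0.0558 0.1028] yaw 33.2 rod xy [ 39.2 -70.5] arc 109.6 turned 60.4 r 105.9 Ftool [-0.3 -1.1  2.2] Ttool [ 0.   -0.01  0.02]
```

```bash
for i in 1 2 3 4; do python3 -m creep '[{"ax":0,"ay":0,"az":0,"x":0.01,"y":0,"z":0,"claw":1},{"ax":0,"ay":0,"az":0,"x":0.03,"y":0,"z":0,"claw":1},{"ax":0,"ay":0,"az":0,"x":0.03,"y":0,"z":0,"claw":1}]' >/dev/null;  python3 bend.py; done
```

```text
t 19.95 p [0.589  0.0574 0.1029] yaw 33.2 rod xy [ 40.7 -73.1] arc 110.6 turned 60.4 r 108.2 Ftool [ 0.4 -0.6  1.5] Ttool [-0.01  0.01  0.01]
t 20.2 p [0.5914 0.0589 0.1029] yaw 33.2 rod xy [ 42.  -75.6] arc 111.6 turned 60.4 r 110.3 Ftool [0.5 0.2 0.4] Ttool [ 0.02 -0.02 -0.02]
t 20.45 p [0.593  0.0597 0.1026] yaw 33.1 rod xy [ 42.7 -77.3] arc 112.3 turned 60.5 r 111.6 Ftool [-3.5 -1.2 -0.2] Ttool [ 0.18 -0.97  0.05]
t 20.7 p [0.5957 0.0614 0.1026] yaw 33.2 rod xy [ 44.3 -80. ] arc 113.2 turned 60.4 r 114.1 Ftool [-4.1 -1.8 -0.4] Ttool [ 0.11 -1.04  0.03]
```

```bash
for i in 1 2; do python3 -m creep '[{"ax":0,"ay":0,"az":0,"x":0.015,"y":0,"z":0,"claw":1},{"ax":0,"ay":0,"az":0,"x":0.03,"y":0,"z":0,"claw":1},{"ax":0,"ay":0,"az":0,"x":0.03,"y":0,"z":0,"claw":1}]' >/dev/null;  python3 bend.py; done
for i in 1 2; do python3 -m creep '[{"ax":0,"ay":0,"az":0,"x":0.01,"y":0,"z":0,"claw":1},{"ax":0,"ay":0,"az":0,"x":0.01,"y":0,"z":0,"claw":1},{"ax":0,"ay":0,"az":0,"x":0.01,"y":0,"z":0,"claw":1}]' >/dev/null;  python3 bend.py; done
```

```text
t 20.95 p [0.5984 0.0632 0.1026] yaw 33.2 rod xy [ 45.9 -82.8] arc 114.2 turned 60.4 r 116.7 Ftool [-5.  -1.   0.1] Ttool [ 0.09 -1.03  0.02]
t 21.2 p [0.601  0.0649 0.1027] yaw 33.2 rod xy [ 47.4 -85.5] arc 115.1 turned 60.4 r 119.2 Ftool [-5.  -0.1  0.9] Ttool [-0.03 -1.    0.05]
t 21.45 p [0.6018 0.0654 0.1027] yaw 33.2 rod xy [ 47.9 -86.4] arc 115.3 turned 60.4 r 120.0 Ftool [-6.   0.1  1.4] Ttool [-0.12 -1.13  0.02]
t 21.7 p [0.6028 0.0661 0.1027] yaw 33.2 rod xy [ 48.5 -87.4] arc 115.7 turned 60.4 r 121.0 Ftool [-4.5  1.4  1.5] Ttool [-0.18 -1.15  0.03]
```

```bash
for i in 1 2 3; do python3 -m creep '[{"ax":0,"ay":0,"az":0,"x":0.01,"y":0.002,"z":0,"claw":1},{"ax":0,"ay":0,"az":0,"x":0.01,"y":0.002,"z":0,"claw":1},{"ax":0,"ay":0,"az":0,"x":0.01,"y":0.002,"z":0,"claw":1}]' >/dev/null;  python3 bend.py; done
```

```text
t 21.95 p [0.6037 0.0666 0.1027] yaw 33.2 rod xy [ 49.  -88.4] arc 116.0 turned 60.4 r 121.9 Ftool [-5.3  1.5  2.8] Ttool [-0.19 -1.09  0.01]
t 22.2 p [0.6045 0.0672 0.1027] yaw 33.2 rod xy [ 49.5 -89.2] arc 116.2 turned 60.4 r 122.7 Ftool [-5.8  0.3  2.3] Ttool [-0.02 -1.15  0.02]
t 22.45 p [0.6046 0.0672 0.1026] yaw 33.2 rod xy [ 49.5 -89.3] arc 116.3 turned 60.4 r 122.8 Ftool [-9.3  0.1 -0.4] Ttool [ 0.36 -1.98  0.04]
```

```bash
python3 -m creep '[{"ax":0,"ay":0,"az":0,"x":-0.012,"y":0,"z":0,"claw":1},{"ax":0,"ay":0,"az":0,"x":-0.012,"y":0,"z":0.01,"claw":1},{"ax":0,"ay":0,"az":0,"x":-0.012,"y":0,"z":0.017,"claw":1},{"ax":0,"ay":0,"az":0,"x":-0.012,"y":0,"z":0.017,"claw":1}]' >/dev/null;  python3 bend.py
python3 -m creep '[{"ax":0,"ay":0,"az":0,"x":0,"y":0,"z":0.005,"claw":1},{"ax":0,"ay":0,"az":0,"x":0,"y":0,"z":0.005,"claw":1},{"ax":0,"ay":0,"az":0,"x":0,"y":0,"z":0.005,"claw":1}]' >/dev/null;  python3 bend.py
```

```text
t 22.78 p [0.6048 0.0669 0.1013] yaw 33.2 rod xy [ 49.1 -89.4] arc 116.4 turned 60.4 r 122.5 Ftool [-5.2 -0.7  0.6] Ttool [ 0.06 -1.22  0.04]
t 23.03 p [0.6049 0.0668 0.1009] yaw 33.2 rod xy [ 49.1 -89.5] arc 116.4 turned 60.4 r 122.5 Ftool [-4.4 -0.4 -1.5] Ttool [ 0.01 -1.2   0.02]
```

```bash
python3 -m creep '[{"ax":0,"ay":0,"az":0,"x":-0.008,"y":0,"z":0,"claw":1},{"ax":0,"ay":0,"az":0,"x":-0.008,"y":0,"z":0,"claw":1},{"ax":0,"ay":0,"az":0,"x":-0.008,"y":0,"z":0,"claw":1}]' >/dev/null;  python3 bend.py
python3 -m creep '[{"ax":0,"ay":0,"az":0,"x":0,"y":0,"z":0,"claw":0.4},{"ax":0,"ay":0,"az":0,"x":0,"y":0,"z":0,"claw":0.3},{"ax":0,"ay":0,"az":0,"x":0,"y":0,"z":0,"claw":0},{"ax":0,"ay":0,"az":0,"x":0,"y":0,"z":0,"claw":0},{"ax":0,"ay":0,"az":0,"x":0,"y":0,"z":0,"claw":0}]'
python3 -m creep '[{"ax":0,"ay":0,"az":0,"x":0,"y":0,"z":0,"claw":0},{"ax":0,"ay":0,"az":0,"x":0,"y":0,"z":0,"claw":0},{"ax":0,"ay":0,"az":0,"x":0,"y":0,"z":0,"claw":0}]';python3 bend.py
```

```text
t 23.28 p [0.6047 0.0668 0.101 ] yaw 33.2 rod xy [ 49.1 -89.4] arc 116.4 turned 60.4 r 122.4 Ftool [-1.4  0.8  0.9] Ttool [-0.16 -0.37  0.02]
t: 23.7
ee_pos: [0.6043, 0.0666, 0.1008]
tool_rot: [-3.011, -0.898, -0.001]
force: [-0.4, -0.2, 0.4]
width: 0.0855
gripper_force: 0.0
t: 23.95
ee_pos: [0.6041, 0.0664, 0.1007]
tool_rot: [-3.011, -0.897, 0.0]
force: [0.2, 0.9, -0.1]
width: 0.0857
gripper_force: 0.0
t 23.95 p [0.6041 0.0664 0.1007] yaw 33.2 rod xy [ 48.8 -88.7] arc 116.2 turned 60.4 r 121.9 Ftool [ 0.6 -0.6  0.1] Ttool [0.   0.04 0.01]
```

Released. I'll go straight up and take a last look.

```bash
python3 -m creep '[{"ax":0,"ay":0,"az":0,"x":0,"y":0,"z":-0.2,"claw":0},{"ax":0,"ay":0,"az":0,"x":0,"y":0,"z":-0.5,"claw":0},{"ax":0,"ay":0,"az":0,"x":0,"y":0,"z":-0.8,"claw":0},{"ax":0,"ay":0,"az":0,"x":0,"y":0,"z":-1,"claw":0},{"ax":0,"ay":0,"az":0,"x":0,"y":0,"z":-1,"claw":0}]' | head -4
python3 -m creep '[{"ax":0,"ay":0,"az":0,"x":0,"y":0,"z":-0.4,"claw":0},{"ax":0,"ay":0,"az":0,"x":0,"y":0,"z":-0.6,"claw":0},{"ax":0,"ay":0,"az":0,"x":0,"y":0,"z":-0.6,"claw":0},{"ax":0,"ay":0,"az":0,"x":0,"y":0,"z":-0.6,"claw":0},{"ax":0,"ay":0,"az":0,"x":0,"y":0,"z":-0.6,"claw":0}]' | head -4
python3 - <<'E'
from proj import *
im,d=grab_frame("scene");print("pred jade px",proj("scene",[.6047,.0668,.115]))
cv2.imwrite("pics/end.png",cv2.resize(im[190:350,240:430,::-1],None,fx=3.7,fy=3.7,interpolation=cv2.INTER_CUBIC))
E
```

```text
t: 24.37
ee_pos: [0.6063, 0.0657, 0.2055]
tool_rot: [3.01, 0.896, 0.01]
force: [1.7, -0.5, 0.6]
t: 24.78
ee_pos: [0.6038, 0.0666, 0.2596]
tool_rot: [-3.01, -0.897, 0.002]
force: [0.3, 0.1, -1.3]
pred jade px [353.02 261.26]
```

View pics/end.png

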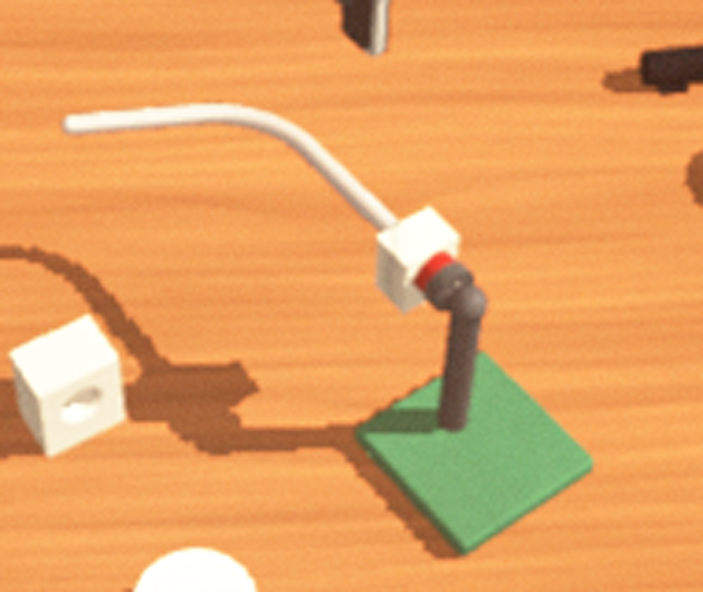

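The jade hangs at about (418,258) in the crop, close against the red keeper at (433,270), which sits against the dark shoulder. The gripper is clear above, so I'm handing in.

```bash
python3 -c "
from rig import manip; print(manip.finish_job())"
```

```text
the job is handed in; nothing more can be done
None
```

The jade is threaded, round the bend, and hanging released against the keeper, which is pushed home against the dark shoulder; I handed the job in at about 25 s, and the hand-in returned no verdict.

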